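Couple the gas ring to its outlet and latch the clamp

TASK

Connect the gas ring to the gas outlet: slide the ring's tube gently along its fork until its flange sits flat against the outlet's flange, swing the hinged half-ring clamp over both flanges and press it down onto its rubber pad, then push the latch lever over until its hook holds the clamp down tight. Tighten by feel: push the lever's top bar with a firm 15 N or so and stop there, for the pad is spoiled by forcing. Leave the pan, bowls and spoon holder alone.

Things in the scene. Friction and masses are not known exactly. Their poses are not given: they have to be found in the camera images.
- outlet: Fixed gas outlet: steel base plate 150 x 150 x 8 mm with a brass pipe (diameter 22, axis 60 above the counter) along its own y. Origin: on the counter, under the centre of the pipe's flange face; z up. From the flange the pipe runs 105 mm to +y and bends down into the counter (valve handle on top, 96 high). The clamp is hinged on the +x side, the latch pivots on the -x side.
- outlet_face (a point): Centre of the face of the outlet's flange (diameter 48, 7 thick), 60 mm above the counter; the face looks to the outlet's -y.
- fork (a point): Middle of the steel fork that guides the gas ring's tube, 67 mm to -y of the outlet's flange face, at the height of the pipe's axis: two walls 25 apart in x, 66 high, 10 long in y. Fixed to the outlet.
- gas_ring: Loose black gas ring on four feet, 0.65 to 1.05 kg, with a straight feed tube (diameter 22, axis 60 mm above the counter) along own y that lies in the fork and ends in a flange. Origin: on the counter under the centre of the flange's face; axes parallel to the outlet's within 0.02 rad. It starts 15 to 40 mm short of the outlet's flange. Sliding it takes under 12 N.
- ring_face (a point): Centre of the face of the gas ring's flange (diameter 48, 7 thick); it looks to +y, at the outlet's face. Keep the push between the flanges under 40 N. The clamp's groove is 18 mm wide for the two flanges' 14, so a gap above 2 mm stops the clamp.
- ring_tube (a point): Point on the axis of the gas ring's tube, 105 mm behind (to -y of) its flange's face: the free stretch to grip or push; bare tube from 80 to 135 mm behind the face.
- burner (a point): Middle of the pan support (diameter 162) on top of the gas ring, 98 mm above the counter, 220 mm behind the flange's face.
- clamp_swing (a joint): Hinge of the clamp. 0 = closed and level; grows as the ear swings up and away to +x; starts at 1.75 to 2.05 rad (leaning back past upright). Stiff, stays where it is left (2 to 4 N at the ear). Seated when the ear's underside meets the rubber pad below it, at -0.02 to +0.03 rad: the pad is worn by an unknown amount (its top 58.8 to 61.8 mm above the counter).
- clamp_hinge (a point): Middle of the clamp's hinge line, which runs along the outlet's y, at 38 mm to +x of the pipe's axis and 60 mm above the counter. The clamp is a steel upper half ring, 24 wide in y, outer radius 31, inner 26, with cheeks in to radius 15; closed, it is centred on the pipe's axis over the two flanges.
- clamp: The clamp. Its flat ear is 67 to 92 mm from the hinge line, 20 wide in y, 8.5 thick. Origin on the hinge line. Closed, the ear lies to the outlet's -x, its underside in the level plane through the hinge line. When closing, push its upper (open: far) face.
- ear_tip (a point): Middle of the outer end of the ear's top (the face that is up when closed), 92 mm from the hinge line and 8.5 above the plane through it.
- latch_swing (a joint): Pivot of the latch lever. 0 = upright, positive = leaning to +x over the clamp, to 0.62 at most; starts at -0.85 to -0.6 (leaning out to -x). Stiff, stays where it is left (3 to 4 N at the bar swings it). With the clamp seated its hook passes over the ear at 0 and bites at 0.15 to 0.45 rad, earlier on a thick pad; then the push rises steadily.
- latch_pivot (a point): Middle of the latch's pivot line, which runs along the outlet's y, at 56 mm to -x of the pipe's axis and 30 mm above the counter. If the clamp is not pressed down onto its pad first, the hook strikes the ear's end and jams.
- latch: The latch lever. Its hook is a round cross pin (diameter 8) between the lever's two fork arms, 45 mm from the pivot; it rides over the ear's top and wedges it down. Origin on the pivot line, own z along the lever. More than 62 N from hook to ear crushes the pad.
- latch_bar (a point): Centre of the lever's round top bar (diameter 10, 44 long in y), 105 mm from the pivot; below it down to 55 mm a handle plate 33 wide in y and 6 thick. Tight at 12 to 18 N of push square to the lever near the bar; it holds by friction when let go. Never push clamp or latch with more than 40 N.
- pan: Black frying pan, diameter 210, 42 high, with a straight handle; bystander. Origin under its middle.
- bowl_a: White enamel bowl, diameter 140, 55 high; bystander. Origin under its middle.
- bowl_b: Smaller blue enamel bowl, diameter 120, 50 high; bystander. Origin under its middle.
- spoon_holder: Grey plastic spoon holder, diameter 92, 120 high, spoons reaching 225 high; bystander. Origin under its middle.

How it is judged:
By the outcome, as a careful person would: the job done as asked, in the order asked, and still so for the second after the job is handed in, with the robot touching nothing.
It also fails if it takes over 72 s, if anything falls off the work surface, if the arm or the gripper's body presses on something with over 40 N, if the wrist force passes 120 N, or if a joint passes its speed limit or range.

ROBOT

A 6-joint arm with a two-finger parallel gripper is mounted at the origin on the work surface. World frame = base frame: x ahead of the robot, y to its left, z up, the work surface at z = 0. Lengths are in mm, angles in degrees, forces in N, time in s.
With the tool pointing down it reaches from about 300 to 850 mm from the base axis. Payload 4.2 kg.
Tool frame: the origin (TCP) lies midway between the tips of the shut fingers; the grasp point (between the pads) lies 19 mm behind it; z points along the fingers, y is the line along which they close (so a half turn about z gives the same grasp; the last joint's range is limited). The gripper opens to 91 mm and grips with 3 to 60 N. Pads are 32 mm wide; open, the fingers measure 118 mm over their backs; the gripper's body (76 mm by 178 mm) begins 60 mm behind the grasp point.
Start: joints at [69.5, 18.312, 89.639, -0, 72.044, -1.146], TCP at [190.565, 542.52, 213.976] pointing down, gripper open.
Joint ranges: [-177.97, 177.97], [-48.28, 115.42], [12.27, 149.76], [-77.06, 257.06], [2.81, 150.46], [-146.56, 146.56]. Speed limits (degrees/s): [147.25, 147.25, 180, 180, 180, 180].

INTERFACE

Orientations are given as [roll, pitch, yaw] about the fixed x, y, z axes, in that order (R = Rz(yaw) Ry(pitch) Rx(roll)).
In Python, from workcell import env gives the robot as it stands.
- The arm moves only by the shell command python3 -m jog 'ROWS' [FORCE]. ROWS is a JSON object of lists of equal length, an entry for each row: "jaw": the finger opening in mm, from 0 to 91.2; "slide": the shift along the tool's x, y, z in units of 30 mm (1.0 is 30 mm), a list of three; "spin": the turn about the tool's z in units of 8 degrees (1.0 is 8 degrees). In form: {"jaw": [jaw, ...], "slide": [[dx, dy, dz], ...], "spin": [spin, ...]}. A call has 1 to 10 rows; each row shifts and turns the commanded pose from where the row before left it, along the tool's axes as they then stand; what a row does not reach is not made up. A row lasts 1/10 s, in which the tool goes at most 50 mm and 8.59 degrees, less where a joint would pass 70% of its speed; a pose out of reach is approached as far as the arm can. A call is refused whole if a number of a shift passes 1 or a number of a turn 1, either way. A call with a gripper value outside its range is refused whole. The fingers move at their own pace and stop on an object; FORCE is the grip in N (left out, the last holds). Time passes only in rows, so rows that do not move let the fingers close. It gives the time, the measured TCP pose, the force, the opening and the grip force at its end, in the units of the state.
- env.state(): the state, without advancing time (a new reading comes with each control period).
- env.grab_frame(name): name is "side" or "top" or "wrist"; returns the picture (384x512x3 uint8, red, green, blue); there is no depth.
- env.camera_model(name): a dict with "fx", "fy", "cx", "cy" (pixels), "camera_from_world" (4x4, takes a point from world to camera coordinates). Camera axes: x right, y up, looking along -z (the intrinsics and any distortion apply to the point x, -y, -z); pixel columns grow to the right and rows downward; lengths in mm; the calibration is good to about 2 mm. A picture is of the moment at which its call begins: read the wrist's pose just before it. camera_model takes no time and is no camera call; for the wrist camera it gives the pose at the moment of the call.
- env.job_done(): hands the job in; it is judged then, once.
The state is a dict: "time_s": time; "qpos": joint angles; "qvel": joint speeds; "effort": joint torques, N m; "ee_pos": TCP position; "ee_rot": TCP orientation; "force": force on the tool from outside, world axes, zero at the start; "torque": the same for the moment, N m; "gripper_width": finger opening in mm; "gripper_force": force on a finger pad.
Only numpy, scipy, OpenCV 4.12 (cv2) and the standard library are available. Lean on these libraries where they do the work, as an engineer would, in place of code of your own. Each camera call takes 0.05 s, during which the arm holds its last target. There are 200 camera calls.

## Working session

There is one attempt and no reset: what is moved stays moved. The work goes in short steps, Python scripts to look and compute and a shell command to move; the robot and the scene stay as the last step left them, time stands still between calls to the robot, and variables do not carry over. Pictures are saved under pics/ and viewed, at most 10 in all, crops included, and the job is handed in when it is done.

```bash
ls; mkdir -p pics; python3 - <<'E'
from workcell import env
import cv2,numpy as np
for n in("side","top","wrist"):
    f=env.grab_frame(n); cv2.imwrite(f"pics/{n}0.png",cv2.cvtColor(f,cv2.COLOR_RGB2BGR))
    m=env.camera_model(n); print(n,{k:(np.round(v,3).tolist() if k!="x" else 0) for k,v in m.items() if not isinstance(v,str)})
s=env.state();print(s)
a=[cv2.imread(f"pics/{n}0.png") for n in("side","top")]
cv2.imwrite("pics/st0.png",cv2.resize(np.vstack(a),None,fx=.78,fy=.78))
E
```

```text
pics
side {'fx': 348.816, 'fy': 348.816, 'cx': 254.653, 'cy': 192.339, 'camera_from_world': [[-0.996, -0.086, 0.014, 487.532], [0.073, -0.745, 0.663, -110.618], [-0.047, 0.661, 0.749, -1003.93], [0.0, 0.0, 0.0, 1.0]]}
top {'fx': 440.979, 'fy': 440.979, 'cx': 255.72, 'cy': 195.963, 'camera_from_world': [[0.022, -1.0, 0.02, -38.577], [0.981, 0.026, 0.191, -506.296], [-0.191, 0.015, 0.981, -1593.034], [0.0, 0.0, 0.0, 1.0]]}
wrist {'fx': 268.322, 'fy': 268.322, 'cx': 253.192, 'cy': 194.939, 'camera_from_world': [[0.333, 0.943, -0.001, -574.796], [-0.913, 0.322, -0.251, 27.227], [-0.236, 0.084, 0.968, -390.188], [0.0, 0.0, 0.0, 1.0]]}
{'time_s': 0.15, 'qpos': array([ 6.95030138e+01,  1.83420343e+01,  8.96878899e+01, -1.61213928e-03,
        7.20430538e+01, -1.14500041e+00]), 'qvel': array([-0.00802052, -0.02284038, -0.10230088, -0.04331523,  0.00425793,
        0.04779064]), 'effort': array([ 1.24872145e-04, -4.12773550e+01, -2.32151806e+01,  7.28677399e-02,
        4.34412283e-02, -1.06794532e-04]), 'ee_pos': array([190.41240266, 542.17942934, 213.34204095]), 'ee_rot': array([-1.79927006e+02,  7.43702097e-05,  1.60648512e+02]), 'force': array([ 0.39469335, -0.24091543,  0.41428464]), 'torque': array([-0.01818135, -0.0158562 ,  0.04249827]), 'gripper_force': 0.0, 'gripper_width': 91.26471068291396}
```

View pics/top0.png

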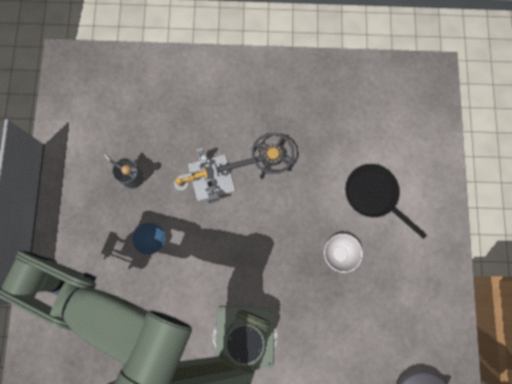

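View pics/side0.png

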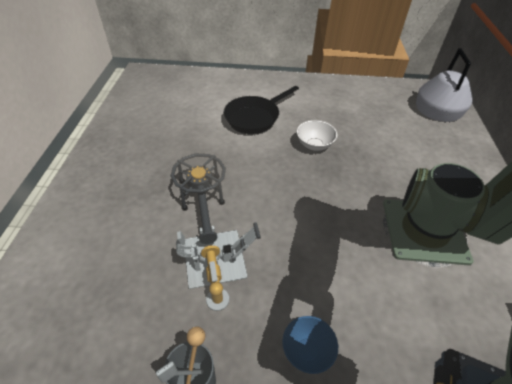

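The top view shows the outlet plate near (210,180), the burner near (273,153) and the spoon holder at (125,170). The side view shows the plate near (215,258), the burner near (197,178) and the clamp and latch at (185,250) and (250,237). I'll zoom in on both views.

```bash
cat > h.py <<'E'
import numpy as np,cv2
from workcell import env
def proj(m,P):
    T=np.array(m["camera_from_world"]);P=np.atleast_2d(P);c=P@T[:3,:3].T+T[:3,3]
    z=-c[:,2];return np.c_[m["cx"]+m["fx"]*c[:,0]/z,m["cy"]-m["fy"]*c[:,1]/z]
def ray(m,uv):
    T=np.array(m["camera_from_world"]);R,t=T[:3,:3],T[:3,3]
    d=R.T@np.array([(uv[0]-m["cx"])/m["fx"],-(uv[1]-m["cy"])/m["fy"],-1]);return -R.T@t,d/np.linalg.norm(d)
def onz(m,uv,z):
    o,d=ray(m,uv);return o+d*(z-o[2])/d[2]
def tri(obs):
    A=np.zeros((3,3));b=np.zeros(3)
    for m,uv in obs:
        o,d=ray(m,uv);Q=np.eye(3)-np.outer(d,d);A+=Q;b+=Q@o
    return np.linalg.solve(A,b)
def save(n,f):cv2.imwrite(n,cv2.cvtColor(f,cv2.COLOR_RGB2BGR))
E
python3 - <<'E'
from h import *
print({k:type(v) for k,v in env.camera_model("top").items()}, [v for v in env.camera_model("top").values() if isinstance(v,str)])
t=env.camera_model("top");s=env.camera_model("side")
for uv,z in(((273,153),98),((210,180),8),((197,182),8),((125,172),120),((149,238),50)):print(uv,onz(t,uv,z).round())
for uv,z in(((197,175),98),((215,258),8)):print(uv,onz(s,uv,z).round())
a=cv2.imread("pics/top0.png")[125:210,165:310];b=cv2.imread("pics/side0.png")[145:315,150:290]
b=cv2.resize(b,None,fx=3.5,fy=3.5,interpolation=2);a=cv2.resize(a,(300,176),interpolation=2)
c=np.zeros((595,790,3),np.uint8);c[:,:490]=b[:595,:490];c[:176,490:]=a
cv2.imwrite("pics/c1.png",c)
E
```

```text
{'fx': <class 'float'>, 'fy': <class 'float'>, 'cx': <class 'float'>, 'cy': <class 'float'>, 'camera_from_world': <class 'numpy.ndarray'>} []
(273, 153) [660. -86.  98.]
(210, 180) [573. 150.   8.]
(197, 182) [564. 199.   8.]
(125, 172) [568. 444. 120.]
(149, 238) [341. 358.  50.]
(197, 175) [663. -63.  98.]
(215, 258) [582. 150.   8.]
```

View pics/c1.png

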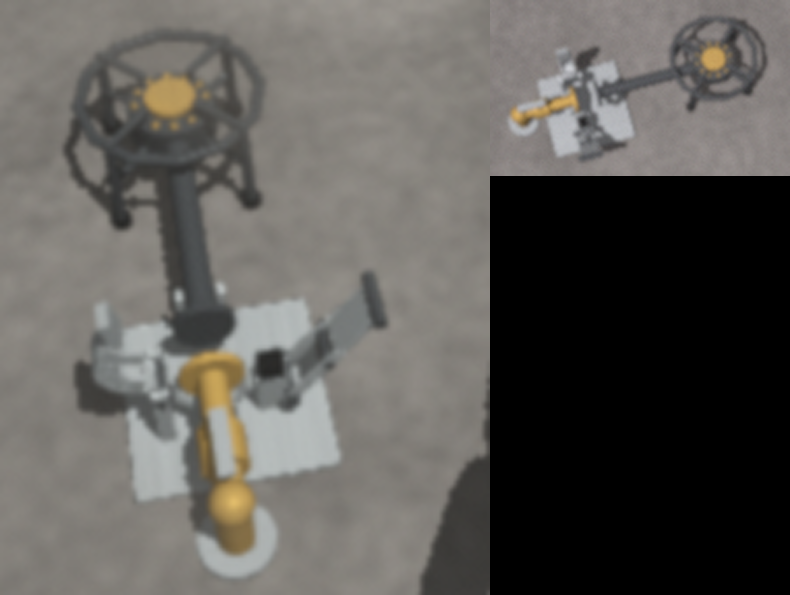

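The zoom shows, left to right, the open clamp, the brass flange and the pad with the latch leaning out, with the dark ring flange behind the gap. The outlet is near (578,150) mm with yaw around 19°. I'll bring the wrist camera over it.

```bash
python3 -m jog '{"jaw":[91,91,91,91,91,91,91,91,91],"slide":[[-0.93,-0.48,0],[-0.93,-0.48,0],[-0.93,-0.48,0],[-0.93,-0.48,0],[-0.93,-0.48,0],[-0.93,-0.48,0],[-0.93,-0.48,0],[-0.93,-0.48,0],[-0.93,-0.48,0]],"spin":[0,0,0,0,0,0,0,0,0]}'
python3 -m jog '{"jaw":[91,91,91,91,91,91,91,91,91],"slide":[[-0.93,-0.48,0],[-0.93,-0.48,0],[-0.93,-0.48,0],[-0.93,-0.48,0],[-0.93,-0.48,0],[-0.93,-0.48,0],[-0.93,-0.48,0],[-0.93,-0.48,0],[-0.93,-0.48,0]],"spin":[0,0,0,0,0,0,0,0,0]}'
python3 -m jog '{"jaw":[91,91,91,91,91,91,91,91,91],"slide":[[0,0,0],[0,0,0],[0,0,0],[0,0,0],[0,0,0],[0,0,0],[0,0,0],[0,0,0],[0,0,0]],"spin":[0.9,0.9,0.9,0.9,0.9,0.9,0.9,0,0]}'
python3 - <<'E'
from h import *
import pickle
m=env.camera_model("wrist");f=env.grab_frame("wrist");pickle.dump((m,f),open("w1.pkl","wb"))
save("pics/w1.png",cv2.resize(f,None,fx=1.56,fy=1.56,interpolation=2));print(env.state()["force"])
E
```

```text
time_s: 1.05
ee_pos: [385.1, 335.9, 213.8]
ee_rot: [-180.0, -0.0, 160.7]
force: [0.7, 0.4, 0.3]
gripper_width: 90.7
gripper_force: 0.0
time_s: 1.95
ee_pos: [579.1, 130.4, 213.6]
ee_rot: [-180.0, -0.0, 160.6]
force: [-0.1, 0.3, -0.3]
gripper_width: 90.8
gripper_force: 0.0
time_s: 2.85
ee_pos: [578.3, 131.5, 213.7]
ee_rot: [-180.0, -0.0, 110.4]
force: [-0.4, -0.0, -0.2]
gripper_width: 90.9
gripper_force: 0.0
[0.21972918 0.15912868 0.65500528]
```

View pics/w1.png

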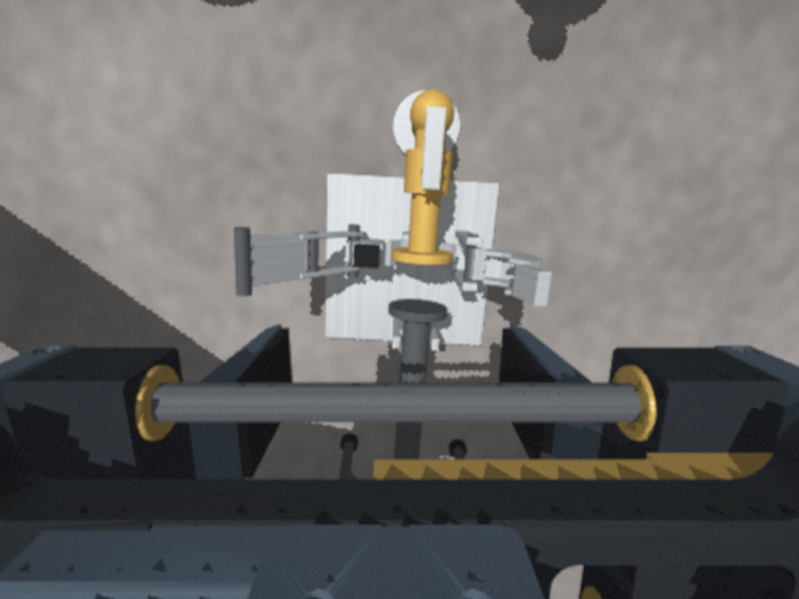

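The wrist view shows, in 1.56x pixels, the outlet flange at (423,257), the ring flange at (418,310), the latch bar at (243,261) and the clamp ear at (540,288). I'll take a second view, shifted sideways.

```bash
python3 -m jog '{"jaw":[91,91,91,91,91],"slide":[[0,-1,0],[0,-1,0],[0,-1,0],[0,0,0],[0,0,0]],"spin":[0,0,0,0,0]}'
python3 - <<'E'
from h import *
import pickle
m=env.camera_model("wrist");f=env.grab_frame("wrist");pickle.dump((m,f),open("w2.pkl","wb"))
save("pics/w2.png",cv2.resize(f,None,fx=1.56,fy=1.56,interpolation=2))
E
```

```text
time_s: 3.4
ee_pos: [494.3, 100.4, 214.5]
ee_rot: [179.9, 0.0, 110.3]
force: [0.6, 0.4, 0.1]
gripper_width: 91.2
gripper_force: 0.0
```

View pics/w2.png

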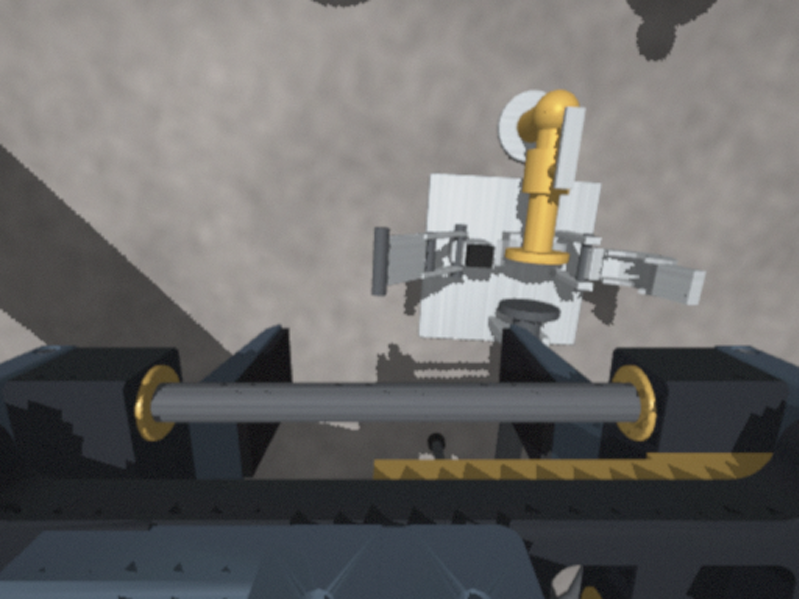

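```bash
cat > fit.py <<'E'
from h import *
import pickle
from scipy.optimize import least_squares
M=[pickle.load(open(f"w{i}.pkl","rb"))[0] for i in(1,2)]
O={"plate":[[(327,174),(498,183),(482,346),(326,338)],[(431,174),(601,183),(574,345),(420,336)]],
"fl":[[(392,257),(454,257)],[(505,256),(569,257)]],"rf":[[(389,310),(447,311)],[(497,311),(560,311)]],
"bar":[[(243,228),(243,295)],[(381,228),(380,295)]],"ear":[[(549,289)],[(702.5,287)]]}
def W(p,L,):
    c,s=np.cos(p[2]),np.sin(p[2]);L=np.atleast_2d(L);return np.c_[p[0]+c*L[:,0]-s*L[:,1],p[1]+s*L[:,0]+c*L[:,1],L[:,2]]
def pts(p):
    x,y,w,py,g,rx,a,l=p
    b=[-56+105*np.sin(l),0,30+105*np.cos(l)]
    e=[38-92*np.cos(a)+8.5*np.sin(a),0,60+92*np.sin(a)+8.5*np.cos(a)]
    return {"plate":W(p,[[-75,py+75,8],[75,py+75,8],[75,py-75,8],[-75,py-75,8]]),"fl":W(p,[[-24,3.5,60],[24,3.5,60]]),
    "rf":W(p,[[rx-24,-g-2,60],[rx+24,-g-2,60]]),"bar":W(p,[[b[0],22,b[2]],[b[0],-22,b[2]]]),"ear":W(p,[e])}
def res(p):
    P=pts(p);return np.concatenate([(proj(M[i],P[k])-np.array(O[k][i])/1.56).ravel() for k in O for i in(0,1)])
if __name__=="__main__":
    r=least_squares(res,[578,150,.33,0,25,0,1.9,-.7],loss="soft_l1")
    print(r.x.round(3));R=res(r.x).reshape(-1,2);print(R.round(1).tolist())
    np.save("p.npy",r.x)
    for k in("fl","rf","bar","ear"):
        q=[(M[i],np.mean(O[k][i],0)/1.56) for i in(0,1)];print(k,tri(q).round(1),pts(r.x)[k].mean(0).round(1))
    t=[env.camera_model(n) for n in("top","side")]
    for m in t:print({k:proj(m,pts(r.x)[k].mean(0)).round().tolist() for k in O})
E
python3 fit.py
```

```text
[ 5.84196e+02  1.57881e+02  2.97000e-01 -1.20070e+01  3.91190e+01
  6.16900e+00  1.90900e+00 -5.75000e-01]
[[1.4, -0.7], [3.1, 0.3], [1.1, 0.5], [0.2, 0.1], [1.1, -0.7], [2.7, -0.0], [1.8, 0.6], [0.2, 1.1], [-5.6, -2.3], [-5.8, 0.0], [-4.5, -1.9], [-6.3, -0.3], [-0.5, -0.5], [0.5, 1.0], [1.4, -1.4], [-1.1, 0.6], [-1.6, 0.2], [-0.1, 0.9], [1.1, 0.2], [-0.3, 0.7], [0.6, -0.4], [-0.9, 0.3]]
fl [590.2 162.2  59. ] [583.2 161.2  60. ]
rf [602.3 120.1  59.2] [602.1 120.4  60. ]
bar [475.4 124.9 114.1] [476.  124.8 118.1]
ear [655.2 180.3 147.8] [657.4 180.3 144. ]
{'plate': [[211.0, 176.0]], 'fl': [[206.0, 174.0]], 'rf': [[217.0, 169.0]], 'bar': [[213.0, 200.0]], 'ear': [[199.0, 148.0]]}
{'plate': [[213.0, 257.0]], 'fl': [[212.0, 251.0]], 'rf': [[208.0, 237.0]], 'bar': [[256.0, 229.0]], 'ear': [[177.0, 236.0]]}
```

```bash
sed -i 's/x,y,w,py,g,rx,a,l=p/x,y,w,py,g,rx,a,l,px=p/; s/\[\[-75,py+75,8\],\[75,py+75,8\],\[75,py-75,8\],\[-75,py-75,8\]\]/[[px-75,py+75,8],[px+75,py+75,8],[px+75,py-75,8],[px-75,py-75,8]]/; s/1.9,-.7\]/1.9,-.7,0]/' fit.py; python3 fit.py
```

```text
[ 5.90789e+02  1.59918e+02  3.03000e-01 -1.20710e+01  3.91340e+01
 -9.68000e-01  1.80800e+00 -6.66000e-01 -8.93600e+00]
[[-0.4, -0.4], [1.4, -0.1], [0.0, 0.2], [-0.9, 0.3], [-0.7, -0.4], [1.0, -0.4], [0.8, 0.4], [-0.8, 1.4], [0.1, -1.8], [-0.2, 0.2], [1.1, -1.4], [-0.7, -0.1], [-0.6, -0.4], [0.5, 0.9], [1.3, -1.3], [-1.1, 0.5], [-0.6, 0.4], [1.1, 0.2], [0.3, 0.4], [-0.8, 0.1], [0.1, -0.2], [-0.1, 0.5]]
fl [590.2 162.2  59. ] [589.7 163.3  60. ]
rf [602.3 120.1  59.2] [602.1 120.4  60. ]
bar [475.4 124.9 114.1] [475.4 123.9 112.6]
ear [655.2 180.3 147.8] [655.6 180.1 147.4]
{'plate': [[211.0, 177.0]], 'fl': [[205.0, 172.0]], 'rf': [[217.0, 169.0]], 'bar': [[214.0, 200.0]], 'ear': [[199.0, 148.0]]}
{'plate': [[214.0, 257.0]], 'fl': [[210.0, 252.0]], 'rf': [[208.0, 237.0]], 'bar': [[257.0, 230.0]], 'ear': [[177.0, 235.0]]}
```

The fit is good: outlet at (590.8, 159.9) mm, yaw 17.4°, gap about 39 mm, clamp at 1.81 rad, latch at −0.67 rad. Next I'll go to the tube.

```bash
cat > go.py <<'E'
# go.py lx ly z : slide units from present pose to outlet-local point; prints local pose too
import sys
from h import *
p=np.load("p.npy");s=env.state();w=np.radians(17.36)
R=np.array([[np.cos(w),-np.sin(w),0],[np.sin(w),np.cos(w),0],[0,0,1]])
L=R.T@(s["ee_pos"]-[p[0],p[1],0]);print("t",round(s["time_s"],2),"local",L.round(1),"F local",(R.T@s["force"]).round(1),"yaw",s["ee_rot"].round(1),"grip",round(s["gripper_width"],1),round(s["gripper_force"],1))
if len(sys.argv)>3:
    y=np.radians(s["ee_rot"][2]);t=R@(np.array(sys.argv[1:4],float)-L)
    print("units",np.round([t@[np.cos(y),np.sin(y),0]/30,t@[np.sin(y),-np.cos(y),0]/30,-t[2]/30],2))
E
python3 -m jog '{"jaw":[91,91,91,91,91,91,91],"slide":[[0,0,0],[-0.74,0.73,0],[-0.74,0.73,0],[-0.74,0.73,0],[-0.74,0.73,0],[-0.74,0.73,0],[0,0,0]],"spin":[0.37,0,0,0,0,0,0]}' && python3 -m jog '{"jaw":[91,91,91,91,91,91],"slide":[[0,0,0.8],[0,0,0.8],[0,0,0.8],[0,0,0.8],[0,0,0],[0,0,0]],"spin":[0,0,0,0,0,0]}' >/dev/null; python3 go.py -1 -139 41
```

```text
time_s: 4.15
ee_pos: [635.7, 25.3, 212.5]
ee_rot: [179.9, 0.1, 107.2]
force: [-0.7, 0.5, 0.0]
gripper_width: 90.9
gripper_force: 0.0
t 4.75 local [  -0.3 -138.7  118. ] F local [-0.2 -0.   1.2] yaw [-180.    -0.   107.3] grip 91.5 0.0
units [-0.01 -0.02  2.57]
```

```bash
python3 -m jog '{"jaw":[91,91,91,91,50,30,20],"slide":[[0,0,0.8],[0,0,0.8],[0,0,0.6],[0,0,0.37],[0,0,0],[0,0,0],[0,0,0]],"spin":[0,0,0,0,0,0,0]}' 12; python3 -m jog '{"jaw":[18,18,18,18,18,18],"slide":[[0,0,0],[0,0,0],[0,0,0],[0,0,0],[0,0,0],[0,0,0]],"spin":[0,0,0,0,0,0]}' 12; python3 go.py
```

```text
time_s: 5.45
ee_pos: [632.7, 27.0, 42.4]
ee_rot: [179.8, 0.0, 107.3]
force: [-0.4, 0.6, -0.3]
gripper_width: 69.9
gripper_force: 0.0
time_s: 6.05
ee_pos: [630.7, 26.8, 40.7]
ee_rot: [-179.9, -0.0, 107.3]
force: [-4.3, -1.0, 2.9]
gripper_width: 21.7
gripper_force: 3.7
t 6.05 local [  -1.6 -139.    40.7] F local [-4.4  0.3  2.9] yaw [-179.9   -0.   107.3] grip 21.7 3.7
```

```bash
python3 -m jog '{"jaw":[15,15,15,15],"slide":[[0,0,0],[0,0,0],[0,0,0],[0,0,0]],"spin":[0,0,0,0]}' 25; python3 -m jog '{"jaw":[15,15,15,15,15,15,15,15,15,15],"slide":[[0.1,0,0],[0.1,0,0],[0.1,0,0],[0.1,0,0],[0.1,0,0],[0.1,0,0],[0.1,0,0],[0.1,0,0],[0.1,0,0],[0.1,0,0]],"spin":[0,0,0,0,0,0,0,0,0,0]}' 25; python3 go.py
```

```text
time_s: 6.45
ee_pos: [630.8, 26.8, 40.7]
ee_rot: [-179.9, -0.0, 107.3]
force: [-4.6, -1.0, 2.5]
gripper_width: 21.6
gripper_force: 25.0
time_s: 7.45
ee_pos: [623.5, 54.6, 40.7]
ee_rot: [179.9, 0.1, 107.4]
force: [0.2, -5.7, -0.3]
gripper_width: 21.2
gripper_force: 25.0
t 7.45 local [  -0.2 -110.3   40.7] F local [-1.5 -5.5 -0.3] yaw [1.799e+02 1.000e-01 1.074e+02] grip 21.2 25.0
```

```bash
for i in 1; do python3 -m jog '{"jaw":[15,15,15,15,15,15],"slide":[[0.03,0,0],[0.03,0,0],[0.03,0,0],[0.03,0,0],[0.03,0,0],[0.03,0,0]],"spin":[0,0,0,0,0,0]}'>/dev/null; python3 go.py; python3 -m jog '{"jaw":[15,15],"slide":[[0.03,0,0],[0.03,0,0]],"spin":[0,0]}'>/dev/null; python3 go.py; done
```

```text
t 8.05 local [  -0.2 -104.7   40.7] F local [-2.3 -5.7 -0.7] yaw [1.799e+02 1.000e-01 1.074e+02] grip 21.0 25.0
t 8.25 local [  -0.2 -102.9   40.7] F local [-1.3 -5.6 -0.6] yaw [1.799e+02 1.000e-01 1.074e+02] grip 21.9 25.0
```

```bash
python3 -m jog '{"jaw":[15,15],"slide":[[0.03,0,0],[0.03,0,0]],"spin":[0,0]}'>/dev/null; python3 go.py; python3 -m jog '{"jaw":[15,15],"slide":[[0.02,0,0],[0.02,0,0]],"spin":[0,0]}'>/dev/null; python3 go.py;python3 -m jog '{"jaw":[15,15],"slide":[[0.02,0,0],[0.02,0,0]],"spin":[0,0]}'>/dev/null; python3 go.py
```

```text
t 8.45 local [  -0.2 -102.1   40.7] F local [ -2.2 -10.9  -2.1] yaw [179.9   0.2 107.4] grip 21.6 25.0
t 8.65 local [-1.000e-01 -1.022e+02  4.070e+01] F local [ -1.2 -14.1  -1.9] yaw [179.9   0.3 107.4] grip 21.3 25.0
t 8.85 local [  -0.2 -102.1   40.7] F local [ -1.8 -17.5  -2. ] yaw [179.9   0.4 107.4] grip 21.3 25.0
```

The flanges met after 36.9 mm, with about 12 N beyond sliding friction. I'll release, rise and check.

```bash
python3 -m jog '{"jaw":[40,60,60,60,60,60,60,60,60,60],"slide":[[0,0,0],[0,0,0],[0,0,0],[0,0,-0.3],[0,0,-0.8],[0,0,-1],[0,0,-1],[0,0,-1],[0,0,-1],[0,0,0]],"spin":[0,0,0,0,0,0,0,0,0,0]}'>/dev/null; python3 - <<'E'
from h import *
import pickle
m=env.camera_model("wrist");f=env.grab_frame("wrist");pickle.dump((m,f),open("w3.pkl","wb"))
save("pics/w3.png",cv2.resize(f[60:330,100:412],None,fx=2.2,fy=2.2,interpolation=2))
E
python3 go.py 100 0 190
```

```text
t 9.9 local [  0.8 -97.5 197.1] F local [-0.9  0.  -0.4] yaw [1.796e+02 1.000e-01 1.073e+02] grip 59.9 0.0
units [3.25 3.3  0.24]
```

View pics/w3.png

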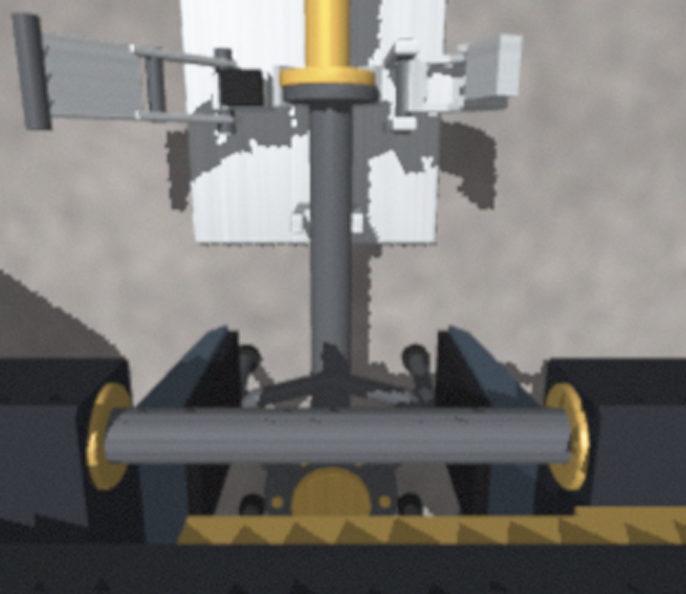

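The flanges are flush at (330,88) in the crop, brass against dark with no gap, and the clamp and latch are unchanged. Next is the clamp.

```bash
python3 -m jog '{"jaw":[0,0,0,0,0,0,0,0,0,0],"slide":[[0.65,0.66,0],[0.65,0.66,0],[0.65,0.66,0],[0.65,0.66,0],[0.65,0.66,0],[0,0,0],[0,0,0.7],[0,0,0.7],[0,0,0.7],[0,0,0]],"spin":[0,0,0,0,0,0,0,0,0,0]}' 10; python3 go.py 78 0 132
```

```text
time_s: 10.9
ee_pos: [681.9, 187.8, 126.5]
ee_rot: [-179.5, -0.0, 107.3]
force: [-0.4, 0.4, -0.1]
gripper_width: 0.6
gripper_force: 0.0
t 10.9 local [ 95.3  -0.5 126.5] F local [-0.3  0.5 -0.1] yaw [-179.5   -0.   107.3] grip 0.6 0.0
units [ 0.02 -0.58 -0.18]
```

```bash
python3 -m jog '{"jaw":[0,0,0,0],"slide":[[0,-0.2,-0.2],[0,-0.2,0],[0,-0.1,0],[0,0,0]],"spin":[0,0,0,0]}' >/dev/null; python3 go.py;  python3 -m jog '{"jaw":[0,0,0,0],"slide":[[0,-0.1,0],[0,-0.1,0],[0,-0.1,0],[0,0,0]],"spin":[0,0,0,0]}' >/dev/null; python3 go.py
```

```text
t 11.3 local [ 83.2  -0.4 138.2] F local [ 0.2 -0.1 -0.7] yaw [179.9   0.  107.3] grip 0.6 0.0
t 11.7 local [ 75.3  -0.3 137.6] F local [4.1 0.6 1.4] yaw [179.8   0.  107.3] grip 0.4 1.5
```

```bash
python3 -m jog '{"jaw":[0,0,0,0],"slide":[[0,-0.33,0],[0,-0.33,0],[0,-0.33,0],[0,0,0]],"spin":[0,0,0,0]}' >/dev/null; python3 go.py;  python3 -m jog '{"jaw":[0,0,0,0,0,0],"slide":[[0,-0.25,0.02],[0,-0.25,0.02],[0,-0.25,0.05],[0,-0.25,0.06],[0,0,0],[0,0,0]],"spin":[0,0,0,0,0,0]}' >/dev/null; python3 go.py
```

```text
t 12.1 local [ 42.4  -0.2 136.8] F local [-0.2 -0.5 -0.2] yaw [-179.8   -0.   107.3] grip 0.7 0.0
t 12.7 local [ 13.5  -0.2 132. ] F local [ 0.8 -0.2 -0.1] yaw [-179.9   -0.   107.3] grip 0.6 0.0
```

```bash
python3 -m jog '{"jaw":[0,0,0],"slide":[[0,-0.2,0.02],[0,-0.2,0.04],[0,-0.2,0.04]],"spin":[0,0,0]}' >/dev/null; python3 go.py;  python3 -m jog '{"jaw":[0,0,0,0],"slide":[[0,-0.12,0.1],[0,-0.12,0.1],[0,-0.12,0.1],[0,-0.12,0.1]],"spin":[0,0,0,0]}' >/dev/null; python3 go.py
```

```text
t 13.0 local [ -3.2  -0.2 129.5] F local [ 2.1 -0.4 -0. ] yaw [179.9  -0.  107.3] grip 0.6 1.0
t 13.4 local [-18.1  -0.2 117.1] F local [1.7 0.1 1.8] yaw [-180.    -0.   107.3] grip 0.8 0.9
```

```bash
python3 -m jog '{"jaw":[0,0,0,0,0],"slide":[[0,-0.16,0.08],[0,-0.13,0.12],[0,-0.13,0.13],[0,-0.13,0.13],[0,0,0]],"spin":[0,0,0,0,0]}' >/dev/null; python3 go.py;  python3 -m jog '{"jaw":[0,0,0,0,0,0],"slide":[[0,-0.12,0.13],[0,-0.12,0.13],[0,-0.09,0.13],[0,0,0.13],[0,0,0],[0,0,0]],"spin":[0,0,0,0,0,0]}' >/dev/null; python3 go.py -46 0 74
```

```text
t 13.9 local [-3.560e+01 -1.000e-01  1.027e+02] F local [-0.2 -0.5  0.1] yaw [-179.8   -0.   107.3] grip 0.6 0.0
t 14.5 local [-44.4  -0.1  87.6] F local [0.4 0.5 0.3] yaw [-179.9   -0.   107.3] grip 0.2 0.0
units [ 0.   -0.05  0.45]
```

```bash
python3 -m jog '{"jaw":[0,0,0,0],"slide":[[0,-0.05,0.13],[0,0,0.13],[0,0,0.13],[0,0,0.06]],"spin":[0,0,0,0]}' >/dev/null; python3 go.py;  python3 -m jog '{"jaw":[0,0,0],"slide":[[0,0,0.04],[0,0,0.04],[0,0,0.04]],"spin":[0,0,0]}' >/dev/null; python3 go.py -46 0 70
```

```text
t 14.9 local [-46.1  -0.1  73.8] F local [-1.  -0.5  1.2] yaw [-179.9   -0.   107.3] grip 0.7 0.6
t 15.2 local [-45.5  -0.1  70.8] F local [ 0.3 -1.   0.9] yaw [180.   -0.  107.3] grip 0.4 0.6
units [ 0.   -0.02  0.03]
```

```bash
for k in 1; do python3 -m jog '{"jaw":[0,0],"slide":[[0,0,0.03],[0,0,0.03]],"spin":[0,0]}' >/dev/null; python3 go.py;  python3 -m jog '{"jaw":[0,0],"slide":[[0,0,0.03],[0,0,0.03]],"spin":[0,0]}' >/dev/null; python3 go.py;python3 -m jog '{"jaw":[0,0],"slide":[[0,0,0.02],[0,0,0.02]],"spin":[0,0]}' >/dev/null; python3 go.py; done
```

```text
t 15.4 local [-45.6  -0.1  69.9] F local [-3.5  0.6 11. ] yaw [180.   -0.  107.3] grip 0.0 5.7
t 15.6 local [-45.6  -0.1  69.7] F local [-7.5  1.1 22.6] yaw [180.   -0.  107.3] grip 0.4 10.9
t 15.8 local [-45.6  -0.1  69.7] F local [-8.7  0.8 27.1] yaw [179.9   0.  107.3] grip 0.4 13.4
```

The clamp seated with a firm stop at z≈69.7, pressed at about 25 N. I'll lift off and go to the far side of the latch bar.

```bash
python3 -m jog '{"jaw":[0,0,0,0,0,0,0,0,0],"slide":[[0,0,-0.1],[0,0,-0.4],[0,0,-1],[0,0,-1],[0,0,-1],[0,0,-0.3],[0,0,0],[0,0,0],[0,0,0]],"spin":[0,0,0,0,0,0,0,0,0]}' >/dev/null; python3 - <<'E'
from h import *
m=env.camera_model("wrist");f=env.grab_frame("wrist")
save("pics/w4.png",cv2.resize(f[60:330,100:412],None,fx=2.2,fy=2.2,interpolation=2))
E
python3 go.py -154 0 106
```

```text
t 16.75 local [-4.650e+01 -1.000e-01  1.783e+02] F local [-0.  -0.3 -0.2] yaw [-179.8   -0.   107.3] grip 0.5 0.0
units [-0.   -3.58  2.41]
```

View pics/w4.png

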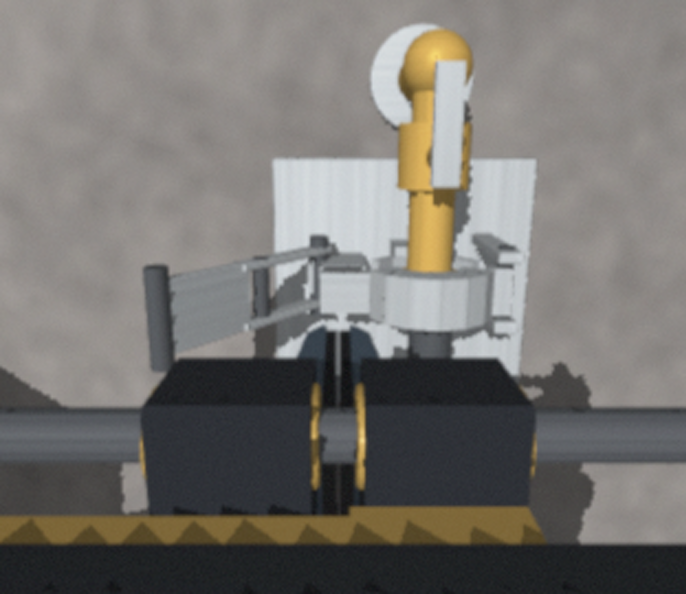

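The clamp is closed over both flanges, with its ear at (345,292), and the latch still leans out with its bar at (158,318). Now the latch.

```bash
python3 -m jog '{"jaw":[0,0,0,0,0,0,0,0,0,0],"slide":[[0,-0.9,0],[0,-0.9,0],[0,-0.9,0],[0,-0.9,0],[0,0,0],[0,0,0.8],[0,0,0.8],[0,0,0.8],[0,0,0],[0,0,0]],"spin":[0,0,0,0,0,0,0,0,0,0]}' >/dev/null; python3 go.py -140 0 106; python3 -m jog '{"jaw":[0,0,0,0],"slide":[[0,0.2,0],[0,0.2,0],[0,0.1,0],[0,0,0]],"spin":[0,0,0,0]}' >/dev/null; python3 go.py
```

```text
t 17.75 local [-153.1    0.   107.9] F local [ 0.2  0.1 -0.1] yaw [-180.    -0.   107.3] grip 0.3 0.0
units [-0.    0.44  0.06]
t 18.15 local [-137.5   -0.   108.6] F local [ 0.2 -0.6 -0.2] yaw [179.9   0.  107.3] grip 0.3 0.0
```

```bash
python3 -m jog '{"jaw":[0,0,0,0],"slide":[[0,0.19,-0.11],[0,0.19,-0.11],[0,0.19,-0.11],[0,0.19,-0.11]],"spin":[0,0,0,0]}' >/dev/null; python3 go.py; python3 -m jog '{"jaw":[0,0,0,0],"slide":[[0,0.17,-0.05],[0,0.17,-0.05],[0,0.17,-0.05],[0,0.17,-0.05]],"spin":[0,0,0,0]}' >/dev/null; python3 go.py -73.5 0 129
```

```text
t 18.55 local [-118.4    0.   121.3] F local [-6.1  0.2  4.9] yaw [-179.6   -0.   107.3] grip 0.4 4.0
t 18.95 local [-9.67e+01 -1.00e-01  1.30e+02] F local [-9.1 -0.9 18.3] yaw [-179.9    0.   107.3] grip 0.7 8.5
units [0.   0.77 0.03]
```

```bash
python3 -m jog '{"jaw":[0,0,0,0,0],"slide":[[0,-0.3,0],[0,-0.5,0],[0,-0.2,0.2],[0,0,0.3],[0,0,0]],"spin":[0,0,0,0,0]}' >/dev/null; python3 go.py; python3 - <<'E'
from h import *
m=env.camera_model("wrist");f=env.grab_frame("wrist")
save("pics/w5.png",cv2.resize(f[60:330,100:412],None,fx=2.2,fy=2.2,interpolation=2))
E
```

```text
t 19.45 local [-125.8    0.   110.9] F local [-0.7 -0.5  1.5] yaw [-179.9   -0.   107.3] grip 0.4 0.0
```

View pics/w5.png

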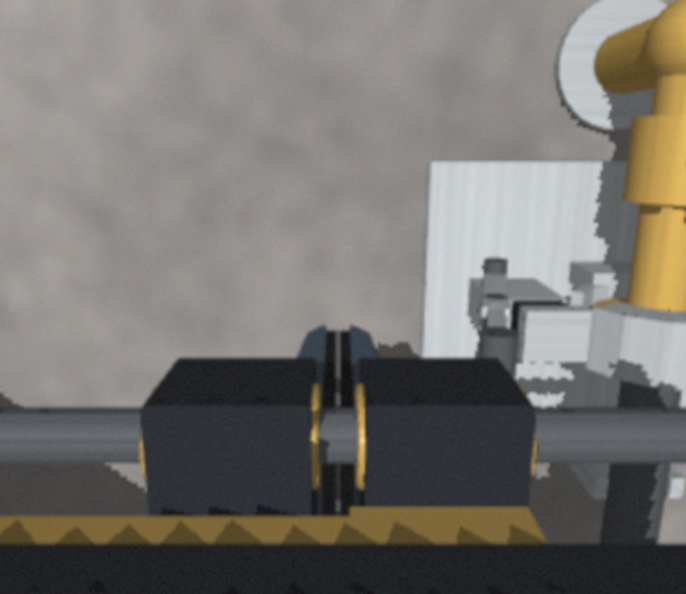

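The lever is now nearly upright, seen end-on at (495,300), and the clamp is still closed at (560,330). I'll compute the bar position.

```bash
python3 - <<'E'
from h import *
p=np.load("p.npy");w=np.radians(17.36);R=np.array([[np.cos(w),-np.sin(w),0],[np.sin(w),np.cos(w),0],[0,0,1]])
m=env.camera_model("wrist")
for uv in((495,265),(497,300),(497,345)):
    for z in(30,75,120,135):print(uv,z,(R.T@(onz(m,(uv[0]/2.2+100,uv[1]/2.2+60),z)-[p[0],p[1],0])).round(1))
for l in(-.3,-.2,-.1,0):
    L=np.array([[-56+105*np.sin(l),s,30+105*np.cos(l)] for s in(22,-22)]+[[-56+45*np.sin(l),s,30+45*np.cos(l)] for s in(18,-18)]);q=proj(m,L@R.T+[p[0],p[1],0]);print(l,((q-[100,60])*2.2).round().tolist())
E
```

```text
(495, 265) 30 [-56.6  19.9  30. ]
(495, 265) 75 [-68.8  29.   75. ]
(495, 265) 120 [-81.   38.1 120. ]
(495, 265) 135 [-85.   41.1 135. ]
(497, 300) 30 [-54.7   4.1  30. ]
(497, 300) 75 [-67.2  16.   75. ]
(497, 300) 120 [-79.8  28.  120. ]
(497, 300) 135 [-83.9  32.  135. ]
(497, 345) 30 [-53.3 -16.9  30. ]
(497, 345) 75 [-66.1  -1.2  75. ]
(497, 345) 120 [-78.9  14.5 120. ]
(497, 345) 135 [-83.1  19.7 135. ]
-0.3 [[479.0, 331.0], [470.0, 477.0], [490.0, 293.0], [484.0, 385.0]]
-0.2 [[519.0, 334.0], [508.0, 482.0], [503.0, 294.0], [497.0, 386.0]]
-0.1 [[560.0, 336.0], [546.0, 485.0], [516.0, 295.0], [509.0, 387.0]]
0 [[601.0, 337.0], [584.0, 486.0], [528.0, 295.0], [521.0, 387.0]]
```

```bash
python3 -m jog '{"jaw":[0,0,0,0,0],"slide":[[0,0.25,-0.1],[0,0.25,-0.1],[0,0.2,-0.07],[0,0.13,0],[0,0,0]],"spin":[0,0,0,0,0]}' >/dev/null; python3 go.py; python3 -m jog '{"jaw":[0,0,0,0,0],"slide":[[0,0.1,-0.02],[0,0.1,-0.02],[0,0.1,-0.02],[0,0.1,-0.02],[0,0.1,-0.02]],"spin":[0,0,0,0,0]}' >/dev/null; python3 go.py -73.5 0 123
```

```text
t 20.0 local [-9.960e+01 -1.000e-01  1.204e+02] F local [0.7 0.2 0.8] yaw [180.   -0.  107.3] grip 0.5 0.0
t 20.5 local [-8.560e+01 -1.000e-01  1.235e+02] F local [-4.4 -0.8  2.9] yaw [-180.    -0.   107.3] grip 0.7 2.1
units [0.   0.4  0.02]
```

```bash
python3 -m jog '{"jaw":[0,0,0,0],"slide":[[0,0.08,0],[0,0.08,0],[0,0.08,0],[0,0.08,0]],"spin":[0,0,0,0]}' >/dev/null; python3 go.py; python3 -m jog '{"jaw":[0,0,0],"slide":[[0,0.06,0],[0,0.06,0],[0,0.06,0]],"spin":[0,0,0]}' >/dev/null; python3 go.py;python3 -m jog '{"jaw":[0,0],"slide":[[0,0.06,0],[0,0.06,0]],"spin":[0,0]}' >/dev/null; python3 go.py
```

```text
t 20.9 local [-7.560e+01 -1.000e-01  1.234e+02] F local [-2.9 -0.2  3.1] yaw [180.   -0.  107.3] grip 0.3 1.9
t 21.2 local [-7.020e+01 -1.000e-01  1.234e+02] F local [-2.5  0.3  2.9] yaw [180.   -0.  107.3] grip 0.5 1.8
t 21.4 local [-6.660e+01 -1.000e-01  1.234e+02] F local [-4.2  0.3  2.5] yaw [180.   -0.  107.3] grip 0.7 1.8
```

```bash
python3 -m jog '{"jaw":[0,0],"slide":[[0,0.05,0],[0,0.05,0]],"spin":[0,0]}' >/dev/null; python3 go.py; python3 -m jog '{"jaw":[0,0],"slide":[[0,0.04,0],[0,0.04,0]],"spin":[0,0]}' >/dev/null; python3 go.py;python3 -m jog '{"jaw":[0,0],"slide":[[0,0.04,0],[0,0.04,0]],"spin":[0,0]}' >/dev/null; python3 go.py
```

```text
t 21.6 local [-6.370e+01 -1.000e-01  1.234e+02] F local [-2.8  0.4  2.7] yaw [180.   -0.  107.3] grip 0.9 1.7
t 21.8 local [-6.140e+01 -1.000e-01  1.232e+02] F local [-3.6 -0.1  0.3] yaw [-180.    -0.   107.3] grip 0.5 1.7
t 22.0 local [-5.920e+01 -1.000e-01  1.231e+02] F local [-2.6 -0.2  0.4] yaw [-180.    -0.   107.3] grip 0.4 1.6
```

```bash
python3 -m jog '{"jaw":[0,0],"slide":[[0,0.04,0],[0,0.04,0]],"spin":[0,0]}' >/dev/null; python3 go.py; python3 -m jog '{"jaw":[0,0],"slide":[[0,0.04,0],[0,0.04,0]],"spin":[0,0]}' >/dev/null; python3 go.py;python3 -m jog '{"jaw":[0,0],"slide":[[0,0.04,0],[0,0.04,0]],"spin":[0,0]}' >/dev/null; python3 go.py
```

```text
t 22.2 local [-5.69e+01 -1.00e-01  1.23e+02] F local [-2.6 -1.  -1.4] yaw [-179.9   -0.   107.3] grip 0.4 1.6
t 22.4 local [-5.470e+01 -1.000e-01  1.228e+02] F local [-3.3  0.1 -2.2] yaw [-179.9   -0.   107.3] grip 0.6 1.7
t 22.6 local [-5.200e+01 -1.000e-01  1.231e+02] F local [-2.9 -0.1 -1.3] yaw [-180.    -0.   107.3] grip 0.4 1.7
```

```bash
python3 -m jog '{"jaw":[0,0],"slide":[[0,0.04,-0.02],[0,0.04,-0.02]],"spin":[0,0]}' >/dev/null; python3 go.py; python3 -m jog '{"jaw":[0,0],"slide":[[0,0.04,-0.02],[0,0.04,-0.02]],"spin":[0,0]}' >/dev/null; python3 go.py;python3 -m jog '{"jaw":[0,0],"slide":[[0,0.03,0],[0,0.03,0]],"spin":[0,0]}' >/dev/null; python3 go.py
```

```text
t 22.8 local [-4.940e+01 -1.000e-01  1.245e+02] F local [-3.3 -0.4 -2. ] yaw [-180.    -0.   107.3] grip 0.7 1.7
t 23.0 local [-4.700e+01 -1.000e-01  1.258e+02] F local [-3.8  0.1 -1.9] yaw [-180.    -0.   107.3] grip 0.3 1.7
t 23.2 local [-4.540e+01 -1.000e-01  1.257e+02] F local [-4.9  0.  -1.8] yaw [-180.    -0.   107.3] grip 0.6 2.2
```

```bash
python3 -m jog '{"jaw":[0,0],"slide":[[0,0.03,0],[0,0.03,0]],"spin":[0,0]}' >/dev/null; python3 go.py; python3 -m jog '{"jaw":[0,0],"slide":[[0,0.03,0],[0,0.03,0]],"spin":[0,0]}' >/dev/null; python3 go.py;python3 -m jog '{"jaw":[0,0],"slide":[[0,0.03,0],[0,0.03,0]],"spin":[0,0]}' >/dev/null; python3 go.py
```

```text
t 23.4 local [-4.430e+01 -1.000e-01  1.255e+02] F local [-5.2  1.  -0.9] yaw [-179.9   -0.   107.3] grip 0.3 2.9
t 23.6 local [-4.330e+01 -1.000e-01  1.254e+02] F local [-6.7 -0.6 -1. ] yaw [-179.8   -0.   107.3] grip 0.9 3.7
t 23.8 local [-4.240e+01 -1.000e-01  1.251e+02] F local [-8.7 -0.5 -0.3] yaw [-179.7   -0.   107.3] grip 0.7 4.4
```

```bash
python3 -m jog '{"jaw":[0,0],"slide":[[0,0.03,0],[0,0.03,0]],"spin":[0,0]}' >/dev/null; python3 go.py; python3 -m jog '{"jaw":[0,0],"slide":[[0,0.03,0],[0,0.03,0]],"spin":[0,0]}' >/dev/null; python3 go.py;python3 -m jog '{"jaw":[0,0],"slide":[[0,0.03,0],[0,0.02,0]],"spin":[0,0]}' >/dev/null; python3 go.py
```

```text
t 24.0 local [-4.15e+01 -1.00e-01  1.25e+02] F local [-10.2  -0.1   0.1] yaw [-179.5   -0.   107.3] grip 0.8 5.2
t 24.2 local [-4.060e+01 -1.000e-01  1.248e+02] F local [-11.7   0.5   0. ] yaw [-179.4   -0.   107.3] grip 0.5 6.0
t 24.4 local [-3.990e+01 -1.000e-01  1.246e+02] F local [-14.2  -0.4   0.8] yaw [-179.3   -0.   107.3] grip 0.2 6.9
```

```bash
python3 -m jog '{"jaw":[0,0],"slide":[[0,0.03,0],[0,0.03,0]],"spin":[0,0]}' >/dev/null; python3 go.py; python3 -m jog '{"jaw":[0],"slide":[[0,0,0]],"spin":[0]}' >/dev/null; python3 go.py
```

```text
t 24.6 local [-3.910e+01 -1.000e-01  1.244e+02] F local [-15.6  -0.3   2.4] yaw [-179.2   -0.   107.3] grip 0.6 8.0
t 24.7 local [-3.900e+01 -1.000e-01  1.244e+02] F local [-14.6   0.3   1.6] yaw [-179.2   -0.   107.3] grip 0.6 7.6
```

That's about 15 N square to the lever, so I'll stop here, back off and check.

```bash
python3 -m jog '{"jaw":[0,0,0,0,0,0,0,0,0,0],"slide":[[0,-0.15,0],[0,-0.3,0],[0,-0.7,0],[0,-0.8,0],[0,-0.5,0],[0,0,-0.9],[0,0,-1],[0,0,-1],[0,0,0],[0,0,0]],"spin":[0,0,0,0,0,0,0,0,0,0]}' >/dev/null; python3 go.py; python3 -m jog '{"jaw":[0,0,0,0,0],"slide":[[0,0.9,0],[0,0.9,0],[0,0.4,0],[0,0,0],[0,0,0]],"spin":[0,0,0,0,0]}' >/dev/null; python3 go.py;python3 - <<'E'
from h import *
p=np.load("p.npy");w=np.radians(17.36);R=np.array([[np.cos(w),-np.sin(w),0],[np.sin(w),np.cos(w),0],[0,0,1]])
m=env.camera_model("wrist");f=env.grab_frame("wrist")
save("pics/w6.png",cv2.resize(f[60:330,100:412],None,fx=2.2,fy=2.2,interpolation=2))
for l in(.2,.3,.35):
    L=np.array([[-56+105*np.sin(l),s,30+105*np.cos(l)] for s in(22,-22)]);q=proj(m,L@R.T+[p[0],p[1],0]);print(l,((q-[100,60])*2.2).round().tolist())
E
```

```text
t 25.7 local [-1.051e+02 -1.000e-01  2.140e+02] F local [ 0.3 -0.5 -0.8] yaw [179.7   0.  107.3] grip 0.4 0.0
t 26.2 local [-4.150e+01 -1.000e-01  2.118e+02] F local [-1.  -0.3  0.5] yaw [-179.9   -0.   107.3] grip 0.2 0.0
0.2 [[352.0, 261.0], [352.0, 358.0]]
0.3 [[375.0, 260.0], [374.0, 356.0]]
0.35 [[387.0, 259.0], [385.0, 354.0]]
```

View pics/w6.png

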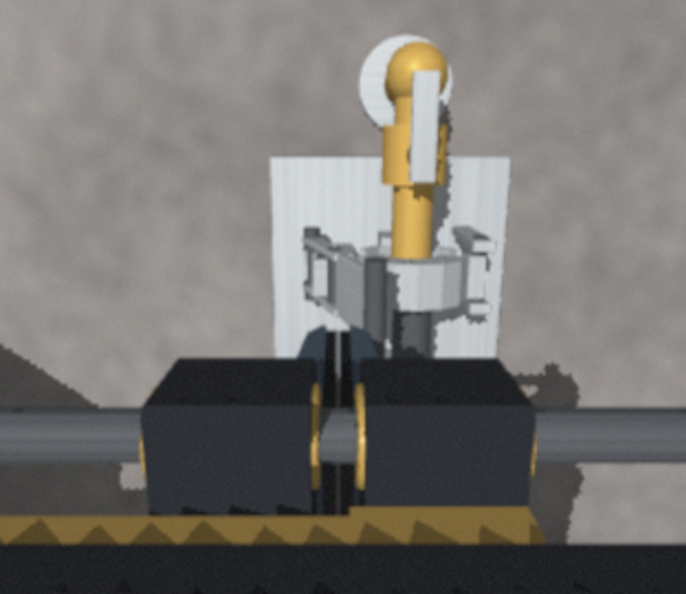

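The lever bar is at (375,300), about 0.3 rad over the closed clamp, and it stayed there after release. The robot touches nothing, so I'll hand in.

```bash
python3 -c "
from workcell import env
print(env.job_done())"
```

```text
the job is handed in; nothing more can be done
None
```

The job is handed in after about 26 s of robot time: the flanges are flush, the clamp is seated on its pad, and the latch is tightened to about 15 N and holding at about 0.3 rad with the robot clear (on the first part of the swing the fingertip rode on top of the bar, peaking at about 20 N, before I re-placed it lower).

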